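# Fit the transformer into the control box and slide its lock home

## Robot

A 7-joint arm with a two-finger parallel gripper is mounted at the origin on the work surface. World frame = base frame: x ahead of the robot, y to its left, z up, the work surface at z = 0. Lengths are in m, angles in rad, forces in N, time in s.
With the tool pointing down it reaches from about 0.35 to 0.9 m from the base axis. Payload 19.9 kg.
Tool frame: the origin (TCP) lies at the very end of the fingers, on their centre line; the grasp point (between the pads) lies grasp_offset behind it (grasp_offset is the distance from the TCP to the grasp point, in m); z points along the fingers, y is the direction in which the jaws open and shut (so a half turn about z gives the same grasp; the last joint's range is limited). The gripper opens to 85 mm and grips with 20 to 120 N. Pads are 22 mm wide; open, the fingers measure 114 mm over their backs; the gripper's body (76 mm by 85 mm) begins 54 mm behind the grasp point. The pads swing forward as they close: fully open they stand 13 mm farther back than shut.
Start: joints at [-1.163, 0.417, -0.01, 1.614, 0.005, 1.111, -0.053], TCP at [0.271, 0.563, 0.231] pointing down, gripper open.
Joint ranges: [-2.81, 2.81], [-0.39, 2.02], [-1.27, 1.25], [0.06, 2.57], [-1.19, 4.33], [0.19, 2], [-2.82, 2.82]. Speed limits (rad/s): [1.89, 1.89, 2.39, 2.39, 3.01, 3.01, 3.01].

## Interface

Orientations are given as a unit quaternion [w, x, y, z].
In Python, from plant import * gives the robot as it stands.
- The arm moves only by the shell command python3 -m creep 'ROWS' [OPENING] [FORCE]. ROWS is JSON, a list of rows, each an object with "travel": the shift along the world's x, y, z in m, a list of three; "angular": the turn, a rotation vector about the world's x, y, z in degrees, a list of three. In form: [{"travel": [tx, ty, tz], "angular": [wx, wy, wz]}, ...]. A call has 1 to 20 rows; each row is the pose to reach, as a shift and turn from the pose measured when the call began; what a row does not reach only later rows make up. A row lasts 1/10 s, in which the tool goes at most 50 mm and 8.59 degrees, less where a joint would pass 70% of its speed; a pose out of reach is approached as far as the arm can. A call with a gripper value outside its range is refused whole. OPENING is the gripper's target within -1 to 1 (shut at 1, half-way at 0, fully open at -1), set as the call begins (- or left out, the last holds). The fingers move at their own pace and stop on an object; FORCE is the grip in N (left out, the last holds). Time passes only in rows, so rows that repeat a pose let the fingers close. It gives the time, the measured TCP pose, the force and the opening at its end, in the units of the state.
- read_state(): the state, without advancing time (a new reading comes with each control period).
- snapshot(name): name is "scene" or "top"; returns the picture (384x512x3 uint8, blue, green, red); there is no depth.
- camera_info(name): a dict with "fx", "fy", "cx", "cy" (pixels), "extrinsics" (4x4, takes a point from world to camera coordinates). Camera axes: x right, y up, looking along -z (the intrinsics and any distortion apply to the point x, -y, -z); pixel columns grow to the right and rows downward; lengths in m; the calibration is good to about 2 mm. A picture is of the moment at which its call begins. camera_info takes no time and is no camera call.
- hand_in(): hands the job in, once; it reports no verdict.
The state is a dict: "time_s": time; "q": joint angles; "joint_velocities": joint speeds; "joint_torque": joint torques, N m; "tcp_pos": TCP position; "orientation": TCP orientation; "wrist_force": force on the tool from outside, world axes, zero at the start; "wrist_torque": the same for the moment, N m; "grip_width": finger opening in m.
Only numpy, scipy, OpenCV 4.12 (cv2) and the standard library are available. Lean on these libraries where they do the work, as an engineer would, in place of code of your own. Each camera call takes 0.05 s, during which the arm holds its last target.

## Task

On the control-box line, pull the red lock slide inside the green box nearest to you all the way back to its open stop, then lower the loose transformer into its empty bay (set it down, do not drop it) and let go of it. Then push the red slide fully home to its far stop, so that its tongue covers the transformer's foot, and let go. Leave all the other loose things on the bench where they are.

Things in the scene. Friction and masses are not known exactly. Their poses are not given: they have to be found in the camera images.
- box: Open green cast control box fixed to the bench, 220 (x) x 360 (y) x 45 mm high, walls and floor 6 mm; origin at the centre of its underside; z up, x away from the robot at yaw 0 (turned up to 0.25 rad), y along its length. Fixed in it: three white ceramic bodies at box y = -125 mm, tops 42 mm above the bench, and a grey terminal block at y = +130 mm, top 32 mm above it.
- bay (a point): Centre of the empty bay (white pad) on the box's inner floor, 6 mm above the bench, at box x = +15, y = +20 mm; axes as the box. Low aluminium rails 5 mm high stand round it; inside them it is 46 mm (x) by 90 mm (y), so the transformer's foot, lying along box y, has 3 mm of play on every side.
- lock (a joint): Travel of the red lock slide along box x, m: 0 = open stop (nearest the robot), 0.050 = home, at the far stop (+x). It starts part way, its tongue over the bay so that the transformer cannot go in; the tongue is clear of the foot below about 0.020. Friction about 2.5 N; it stays where it is left, with no spring or catch.
- lock_top (a point): Centre of the top of the slide's red grip, axes as the box; moves with it. Grip: upright block 14 (box x) x 26 (box y) x 34 mm, its top 51 mm above the bench, on an aluminium carriage whose top is 18 mm above the bench. It runs at box y = -46 mm from box x = -35 (open) to +15 mm (home). Its flat red tongue, 16 mm wide, reaches 37 mm to +y of it, 8.5 mm above the box floor.
- transformer: Loose transformer: dark steel core 44 (x) x 40 (y) mm, 8 to 47 mm above its underside (50 with its yellow cap), copper winding out to 27 mm on both y sides, flat aluminium foot 40 x 84 (y) x 5 mm. Origin: centre of the foot's underside, z up. Grip across the 44 mm. About 0.5 kg. Fits either way round. Stands right of the box, turned up to 0.5 rad, perhaps in the contactor's place.
- contactor: Bystander: black block 46 x 62 x 40 mm with a smaller grey block on top (54 mm tall in all) and brass screws; origin at the centre of its underside.
- insulator_a: Bystander: loose white ceramic body, 34 mm diameter, 36 mm tall, origin at the centre of its underside.
- insulator_b: Bystander: another, the same.
- terminal_strip: Bystander: grey terminal block 34 x 72 x 26 mm, origin at the centre of its underside.
- screwdriver: Bystander: screwdriver lying on the bench.
- screw_jar: Bystander: clear jar with blue cap, 64 mm diameter, 75 mm tall, origin at the centre of its underside.

How it is judged:
On the way, in this order (a step that is already met when the one before it is completed fails the run):
1. the lock slide is pulled back to its open stop (within 3 mm) (value of joint lock below 0.003 m), for 0.1 s.
2. the transformer stands in the bay, released (horizontal distance between transformer and bay below 0.006 m and z of transformer in the frame of bay below 0.003 m and angle between transformer's own z axis and vertical below 0.06 rad and angle between the x axis of transformer and the x axis of box, either way round below 0.15 rad and contact force between the fingers and transformer below 0.3 N and linear speed of transformer below 0.02 m/s), for 0.2 s.
3. the lock slide is at its far stop (within 2 mm) with the transformer still in the bay (value of joint lock above 0.048 m and horizontal distance between transformer and bay below 0.006 m and z of transformer in the frame of bay below 0.003 m and angle between transformer's own z axis and vertical below 0.06 rad and angle between the x axis of transformer and the x axis of box, either way round below 0.15 rad), for 0.2 s.
At the end, for the whole second after the job is handed in: The lock slide is at its far stop (within 2 mm); the transformer stands upright on the bay's floor inside the rails (centre within 6 mm, not more than 3 mm above the floor, turned less than 0.15 rad from the bay, either way round), at rest and released (all of step 3 and contact force between the fingers and transformer below 0.3 N and linear speed of transformer below 0.02 m/s); the robot touches nothing.
It fails at once if the transformer is dropped into the box (falls faster than 0.5 m/s within 40 mm of the bay floor) (horizontal distance between transformer and bay below 0.06 m and z of transformer in the frame of bay below 0.04 m and linear speed of transformer above 0.5 m/s).
It fails at once if another loose thing (contactor, insulator, terminal strip, screwdriver or jar) is displaced by more than 30 mm (distance of any of contactor, insulator_a, insulator_b, terminal_strip, screwdriver, screw_jar from where it was at the start of the episode above 0.03 m).
It also fails if it takes over 61 s, if anything falls off the work surface, if the arm or the gripper's body presses on something with over 40 N, if the wrist force passes 120 N, or if a joint passes its speed limit or range.

## Working session

There is one attempt and no reset: what is moved stays moved. The work goes in short steps, Python scripts to look and compute and a shell command to move; the robot and the scene stay as the last step left them, time stands still between calls to the robot, and variables do not carry over. Pictures are saved under pics/ and viewed, and the job is handed in when it is done.

```bash
ls; mkdir -p pics; python3 - <<'E'
from plant import *
import cv2,numpy as np
s=read_state();print(s)
for n in("scene","top"):
    cv2.imwrite(f"pics/{n}0.png",snapshot(n)); print(camera_info(n))
try: print(grasp_offset)
except Exception as e: print(e)
E
```

```text
pics
{'time_s': 0.0, 'q': array([-1.1634674 ,  0.41798109, -0.01028464,  1.61417824,  0.00470134,
        1.1106877 , -0.05300164]), 'joint_velocities': array([-6.64817838e-04,  1.61892175e-03, -3.43995377e-03,  9.35799679e-04,
        3.05387964e-05, -9.17925766e-04, -3.34547499e-04]), 'joint_torque': array([-1.93987962e-04, -8.64442277e+01,  6.78899903e-01, -4.34894979e+01,
        1.90413214e-02,  7.45395839e-03,  2.18959212e-05]), 'tcp_pos': array([0.27106335, 0.56277512, 0.2306542 ]), 'orientation': array([-8.75958922e-05,  2.22540165e-01,  9.74923328e-01, -6.09195448e-04]), 'wrist_force': array([-0.0444909 ,  0.89957024,  0.19734468]), 'wrist_torque': array([-0.01861301,  0.0102712 , -0.03805457]), 'grip_width': 0.08534616767250863}
{'fx': 476.2704408817054, 'fy': 476.2704408817054, 'cx': 260.35784796224135, 'cy': 194.85120693766692, 'extrinsics': array([[-0.65614616,  0.75457199, -0.00966096,  0.35663739],
       [-0.56835698, -0.48571809,  0.66411466,  0.2625354 ],
       [ 0.49642982,  0.44124715,  0.74756832, -1.61027746],
       [ 0.        ,  0.        ,  0.        ,  1.        ]])}
{'fx': 386.0037817956219, 'fy': 386.0037817956219, 'cx': 257.07016133293735, 'cy': 186.9554482942448, 'extrinsics': array([[ 0.02866337, -0.99933096,  0.02271661, -0.0134242 ],
       [ 0.98662575,  0.03193248,  0.15984354, -0.54553165],
       [-0.16046199,  0.01783113,  0.98688095, -1.0908014 ],
       [ 0.        ,  0.        ,  0.        ,  1.        ]])}
0.0187
```

View pics/top0.png

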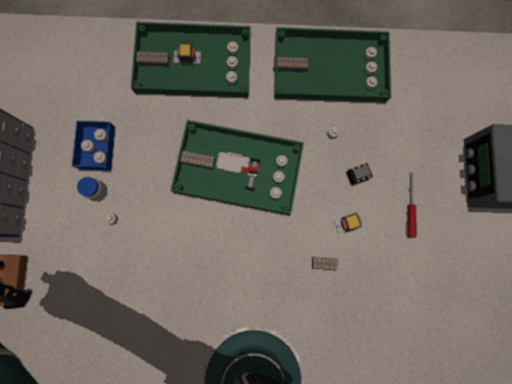

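View pics/scene0.png

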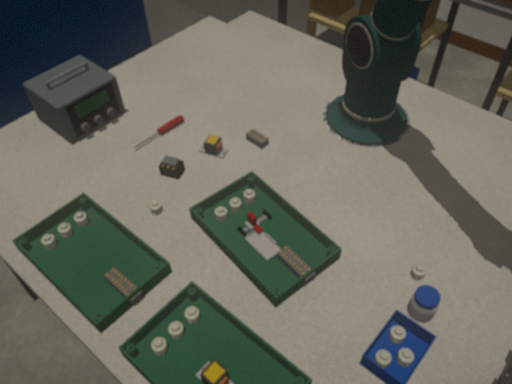

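```bash
python3 - <<'E'
import cv2
t=cv2.imread("pics/top0.png");s=cv2.imread("pics/scene0.png")
a=cv2.resize(t[110:225,165:310],None,fx=5.5,fy=5,interpolation=cv2.INTER_CUBIC)
cv2.imwrite("pics/z1.png",cv2.resize(t[110:225,165:310],None,fx=5,fy=5,interpolation=cv2.INTER_CUBIC))
cv2.imwrite("pics/z2.png",cv2.resize(t[120:280,300:430],None,fx=3.7,fy=3.7,interpolation=cv2.INTER_CUBIC))
cv2.imwrite("pics/z3.png",cv2.resize(s[165:305,180:345],None,fx=4.2,fy=4.2,interpolation=cv2.INTER_CUBIC))
cv2.imwrite("pics/z4.png",cv2.resize(s[105:220,130:280],None,fx=5,fy=5,interpolation=cv2.INTER_CUBIC))
E
```

```text
(no output)
```

View pics/z1.png

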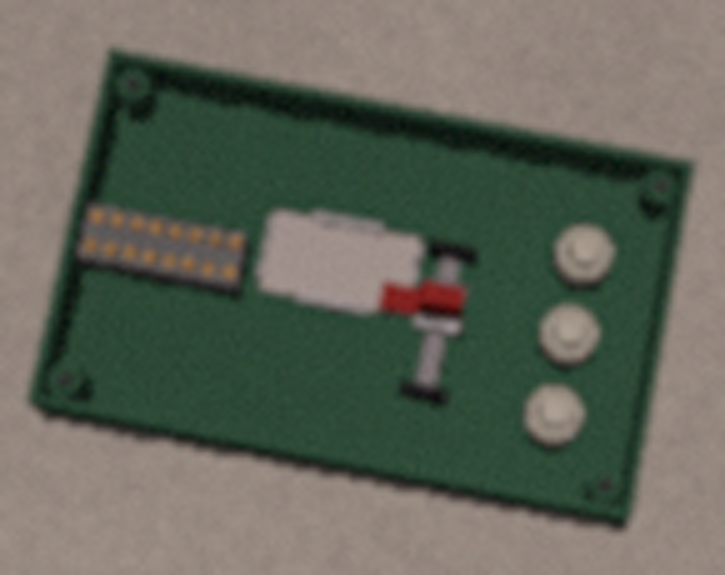

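View pics/z2.png

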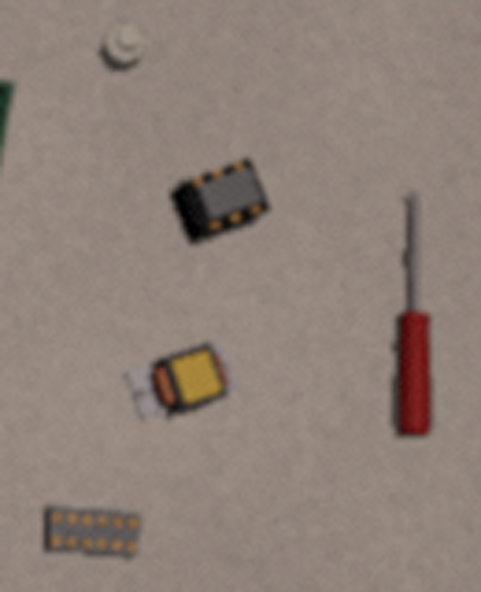

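View pics/z3.png

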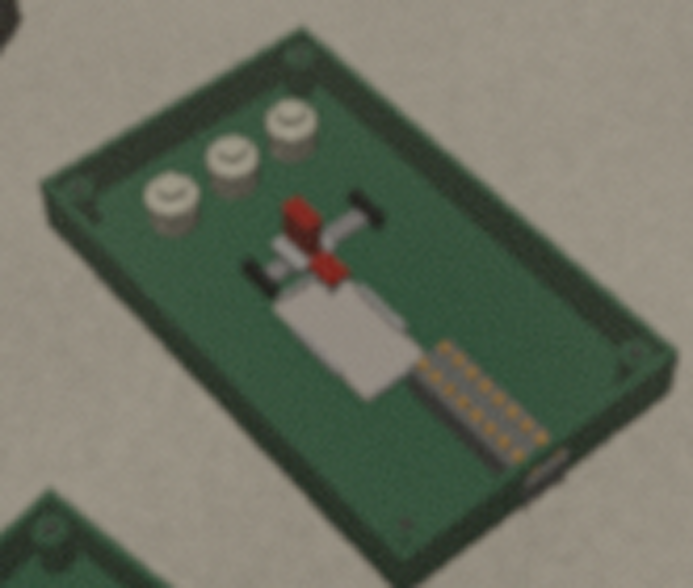

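View pics/z4.png

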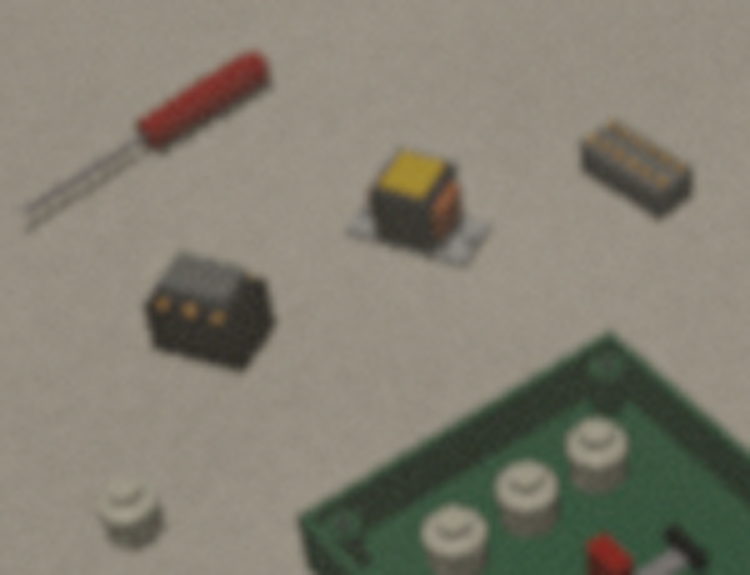

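```bash
cat > h.py <<'E'
import numpy as np,cv2
from plant import *
CI={n:camera_info(n) for n in("scene","top")}
def ray(n,u,v):
    c=CI[n];E=np.array(c["extrinsics"]);R=E[:3,:3];o=-R.T@E[:3,3]
    d=R.T@np.array([(u-c["cx"])/c["fx"],-(v-c["cy"])/c["fy"],-1.]);return o,d
def onz(n,u,v,z):
    o,d=ray(n,u,v);return o+d*(z-o[2])/d[2]
def proj(n,p):
    c=CI[n];E=np.array(c["extrinsics"]);q=E[:3,:3]@np.asarray(p)+E[:3,3]
    return np.array([c["cx"]-c["fx"]*q[0]/q[2],c["cy"]+c["fy"]*q[1]/q[2]])
def tri(u1,u2):
    (o1,d1),(o2,d2)=ray("scene",*u1),ray("top",*u2)
    A=np.stack([d1,-d2],1);s=np.linalg.lstsq(A,o2-o1,rcond=None)[0]
    a,b=o1+s[0]*d1,o2+s[1]*d2;return (a+b)/2,np.linalg.norm(a-b)
def blobs(m,amin=8):
    n,l,st,c=cv2.connectedComponentsWithStats(m.astype(np.uint8))
    return [(st[i,4],c[i].round(2),st[i,:4]) for i in range(1,n) if st[i,4]>=amin]
E
python3 - <<'E'
from h import *
t=cv2.imread("pics/top0.png");s=cv2.imread("pics/scene0.png")
for n in CI:
    E=CI[n]["extrinsics"];print(n,-E[:3,:3].T@E[:3,3])
for n,im in(("top",t),("scene",s)):
    h=cv2.cvtColor(im,cv2.COLOR_BGR2HSV);H,S,V=h[...,0],h[...,1],h[...,2]
    print(n,"yellow",[b for b in blobs((H>18)&(H<32)&(S>130)&(V>90))])
    print(" red",blobs(((H<8)|(H>172))&(S>130)&(V>60)))
    g=((H>60)&(H<95)&(S>70)).astype(np.uint8)
    g=cv2.morphologyEx(g,cv2.MORPH_CLOSE,np.ones((3,3)))
    cs,_=cv2.findContours(g,cv2.RETR_EXTERNAL,cv2.CHAIN_APPROX_NONE)
    for c in cs:
        if cv2.contourArea(c)>3000:
            hl=cv2.convexHull(c);print(" green",cv2.contourArea(c),cv2.approxPolyDP(hl,4,True).reshape(-1,2).tolist())
    b=(V>150)&(S<60) if n=="scene" else (V>150)&(S<60)
    print(" white",[x for x in blobs(b,15) if x[0]<800])
E
```

```text
scene [1.18260982 0.56893995 1.03288426]
top [0.36358819 0.02345519 1.16399577]
top yellow [(np.int32(118), array([184.48,  49.47]), array([179,  44,  12,  12], dtype=int32)), (np.int32(136), array([352.7 , 221.33]), array([346, 215,  14,  14], dtype=int32))]
 red [(np.int32(73), array([249.12, 169.26]), array([242, 166,  16,   7], dtype=int32)), (np.int32(249), array([411.56, 220.61]), array([408, 204,   8,  33], dtype=int32))]
 green 8392.5 [[188, 121], [301, 143], [289, 213], [172, 190]]
 green 7627.5 [[388, 33], [389, 96], [384, 101], [275, 96], [278, 28]]
 green 7756.0 [[137, 23], [248, 27], [246, 96], [136, 92], [132, 81]]
 white [(np.int32(17), array([230.24,  74.18]), array([228,  72,   5,   5], dtype=int32)), (np.int32(15), array([265.47,  89.07]), array([263,  86,   6,   7], dtype=int32)), (np.int32(16), array([265.  , 105.12]), array([263, 101,   5,  10], dtype=int32)), (np.int32(29), array([248.86, 105.72]), array([243, 103,  12,   6], dtype=int32)), (np.int32(55), array([252.51, 118.71]), array([248, 110,  12,  17], dtype=int32)), (np.int32(15), array([236.07, 118.53]), 
[... 8154 characters left out ...]
[168, 286,   6,   6], dtype=int32)), (np.int32(15), array([325.53, 293.8 ]), array([322, 291,   7,   6], dtype=int32)), (np.int32(26), array([341.15, 296.88]), array([336, 294,  11,   6], dtype=int32)), (np.int32(28), array([354.5 , 300.32]), array([348, 296,  13,   9], dtype=int32)), (np.int32(29), array([330.28, 304.17]), array([325, 301,  10,   7], dtype=int32)), (np.int32(49), array([340.53, 306.88]), array([335, 302,  12,  11], dtype=int32)), (np.int32(16), array([190.56, 309.62]), array([188, 308,   6,   4], dtype=int32)), (np.int32(24), array([358.54, 312.46]), array([353, 308,  12,  10], dtype=int32)), (np.int32(15), array([340.07, 316.6 ]), array([338, 315,   6,   5], dtype=int32))]
```

```bash
cat > box.py <<'E'
from h import *
def z(x,y,f,ox,oy): return ((x+.5)/f-.5+ox,(y+.5)/f-.5+oy)
T=lambda x,y:("top",*z(x,y,5,165,110)); S=lambda x,y:("scene",*z(x,y,4.2,180,165))
obs=[(T(110,50),(.11,.18,.045)),(T(692,163),(.11,-.18,.045)),(T(31,400),(-.11,.18,.045)),(T(632,516),(-.11,-.18,.045)),
(S(302,28),(-.11,-.18,.045)),(S(42,185),(.11,-.18,.045)),(S(678,355),(-.11,.18,.045)),
(T(585,253),None),(T(569,332),None),(T(554,413),None)]
P=np.array([onz(*o,(.042 if b is None else b[2])) for o,b in obs])
W=np.array([p for p,(o,b) in zip(P,obs) if b])[:,:2];B=np.array([b for o,b in obs if b])[:,:2]
def fit(W,B):
    wc,bc=W.mean(0),B.mean(0);M=(B-bc).T@(W-wc);a=np.arctan2(M[0,1]-M[1,0],M[0,0]+M[1,1])
    R=np.array([[np.cos(a),-np.sin(a)],[np.sin(a),np.cos(a)]]);return a,R,wc-R@bc
for nm,idx in(("all",range(7)),("top",range(4)),("scene",range(4,7))):
    a,R,t=fit(W[list(idx)],B[list(idx)]);r=(W[list(idx)]-t)@R-B[list(idx)]
    print(nm,"yaw",a,"pos",t,"res mm",(r*1e3).round(1).tolist())
a,R,t=fit(W,B)
print("ceramics in box",((P[7:,:2]-t)@R*1e3).round(1).tolist())
E
python3 box.py; python3 - <<'E'
from h import *
print("cap",tri((211.92,139.61),(352.7,221.33)),onz("top",352.7,221.33,.05),onz("scene",211.92,139.61,.05))
E
```

```text
all yaw -0.16122387947074918 pos [0.6093251  0.06381974] res mm [[-2.4, -3.1], [-3.0, 0.3], [0.6, -4.3], [0.9, -1.4], [1.9, 2.8], [-0.8, 4.4], [2.8, 1.2]]
top yaw -0.15977372041991011 pos [0.60802365 0.06188411] res mm [[-1.1, -1.1], [-2.3, 2.3], [1.9, -2.0], [1.6, 0.9]]
scene yaw -0.16273914878158555 pos [0.61114114 0.06633109] res mm [[0.8, -0.1], [-1.9, 1.8], [1.1, -1.7]]
ceramics in box [[40.7, -126.6], [-8.3, -125.8], [-57.7, -125.9]]
cap (array([ 0.45281821, -0.27727941,  0.04678628]), np.float64(0.0007440887861004824)) [ 0.45277811 -0.27673135  0.05      ] [ 0.45505821 -0.27414865  0.05      ]
```

```bash
python3 - <<'E'
from h import *
from box import fit
R=lambda a:np.array([[np.cos(a),-np.sin(a)],[np.sin(a),np.cos(a)]])
boxs={"top":(np.array([.6080,.0619]),-.1605),"scene":(np.array([.6111,.0663]),-.162)}
t=cv2.imread("pics/top0.png");s=cv2.imread("pics/scene0.png")
for n,im in(("top",t),("scene",s)):
    f=4;big=cv2.resize(im,None,fx=f,fy=f,interpolation=cv2.INTER_CUBIC)
    h=cv2.cvtColor(big,cv2.COLOR_BGR2HSV);H,S,V=[h[...,i].astype(int) for i in range(3)]
    def pts(m,box,zz):
        x0,y0,x1,y1=[int(v*f) for v in box];mm=np.zeros(m.shape,bool);mm[y0:y1,x0:x1]=m[y0:y1,x0:x1]
        cs,_=cv2.findContours(mm.astype(np.uint8),cv2.RETR_EXTERNAL,cv2.CHAIN_APPROX_NONE)
        c=max(cs,key=cv2.contourArea).reshape(-1,2)
        return np.array([onz(n,(u+.5)/f-.5,(v+.5)/f-.5,zz)[:2] for u,v in c])
    Y=(H>18)&(H<32)&(S>120)&(V>90)
    w=pts(Y,(340,208,366,236) if n=="top" else (200,130,224,150),.05)
    r=cv2.minAreaRect((w*1e4).astype(np.float32));print(n,"cap",np.array(r[0])/1e4,np.array(r[1])/10,r[2],np.radians(r[2]))
    Rd=((H<8)|(H>172))&(S>120)&(V>(95 if n=="top" else 60))
    p,a=boxs[n]
    for zz in(.0155,.051):
        w=pts(Rd,(236,160,262,178) if n=="top" else (244,205,266,237),zz)
        b=(w-p)@R(a);print(n,"red z",zz,"box mm x",(b[:,0].min()*1e3).round(1),(b[:,0].max()*1e3).round(1),"y",(b[:,1].min()*1e3).round(1),(b[:,1].max()*1e3).round(1))
cv2.imwrite("pics/z5.png",cv2.resize(t[155:195,225:275],None,fx=12,fy=12,interpolation=cv2.INTER_CUBIC))
cv2.imwrite("pics/z6.png",cv2.resize(s[200:245,225:285],None,fx=12,fy=12,interpolation=cv2.INTER_CUBIC))
E
```

```text
all yaw -0.16122387947074918 pos [0.6093251  0.06381974] res mm [[-2.4, -3.1], [-3.0, 0.3], [0.6, -4.3], [0.9, -1.4], [1.9, 2.8], [-0.8, 4.4], [2.8, 1.2]]
top yaw -0.15977372041991011 pos [0.60802365 0.06188411] res mm [[-1.1, -1.1], [-2.3, 2.3], [1.9, -2.0], [1.6, 0.9]]
scene yaw -0.16273914878158555 pos [0.61114114 0.06633109] res mm [[0.8, -0.1], [-1.9, 1.8], [1.1, -1.7]]
ceramics in box [[40.7, -126.6], [-8.3, -125.8], [-57.7, -125.9]]
top cap [ 0.45281904 -0.27683518] [36.87824707 33.12773438] 18.93669319152832 0.33050764563216234
top red z 0.0155 box mm x -9.2 12.4 y -57.9 -9.8
top red z 0.051 box mm x -16.2 4.7 y -58.5 -11.9
scene cap [ 0.45519946 -0.27409172] [35.51280212 32.02451477] 18.142120361328125 0.3166397335982791
scene red z 0.0155 box mm x -27.1 4.2 y -84.0 -12.8
scene red z 0.051 box mm x -9.3 20.9 y -60.5 8.2
```

View pics/z5.png

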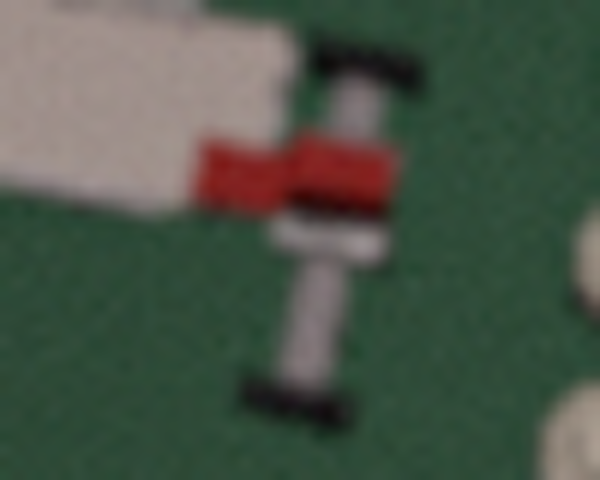

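View pics/z6.png

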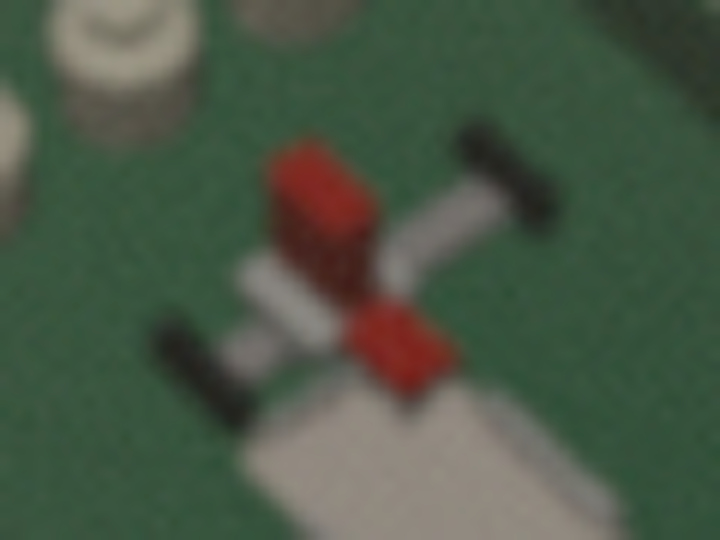

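```bash
python3 - <<'E'
from h import *
R=lambda a:np.array([[np.cos(a),-np.sin(a)],[np.sin(a),np.cos(a)]])
a=(251.4,215.0);b=(253.1,168.6)
print(tri(a,b))
for n,uv,p in(("top",b,(.6080,.0619)),("scene",a,(.6111,.0663))):
    w=onz(n,*uv,.051);print(n,w,(w[:2]-p)@R(-.161))
s=read_state();print(s["tcp_pos"])
E
```

```text
(array([0.59910811, 0.0168714 , 0.04900604]), np.float64(0.0006971664737882454))
top [0.59889201 0.01659862 0.051     ] [-0.00172815 -0.04617557]
scene [0.60012036 0.01829865 0.051     ] [-0.00314277 -0.04914066]
[0.27106001 0.56281908 0.23071753]
```

```bash
python3 -m creep '[{"travel":[0.328,-0.546,-0.08],"angular":[0,0,-73.5]},{"travel":[0.328,-0.546,-0.08],"angular":[0,0,-73.5]},{"travel":[0.328,-0.546,-0.08],"angular":[0,0,-73.5]},{"travel":[0.328,-0.546,-0.08],"angular":[0,0,-73.5]},{"travel":[0.328,-0.546,-0.08],"angular":[0,0,-73.5]},{"travel":[0.328,-0.546,-0.08],"angular":[0,0,-73.5]},{"travel":[0.328,-0.546,-0.08],"angular":[0,0,-73.5]},{"travel":[0.328,-0.546,-0.08],"angular":[0,0,-73.5]},{"travel":[0.328,-0.546,-0.08],"angular":[0,0,-73.5]},{"travel":[0.328,-0.546,-0.08],"angular":[0,0,-73.5]},{"travel":[0.328,-0.546,-0.08],"angular":[0,0,-73.5]},{"travel":[0.328,-0.546,-0.08],"angular":[0,0,-73.5]},{"travel":[0.328,-0.546,-0.08],"angular":[0,0,-73.5]},{"travel":[0.328,-0.546,-0.08],"angular":[0,0,-73.5]},{"travel":[0.328,-0.546,-0.08],"angular":[0,0,-73.5]},{"travel":[0.328,-0.546,-0.08],"angular":[0,0,-73.5]}]' -1 30
python3 - <<'E'
from h import *
for n in CI: cv2.imwrite(f"pics/{n}1.png",snapshot(n))
s=read_state();print(s)
t=cv2.imread("pics/top1.png");c=cv2.imread("pics/scene1.png")
a=cv2.resize(t[110:230,170:310],None,fx=3,fy=3,interpolation=cv2.INTER_CUBIC);b=cv2.resize(c[130:250,190:320],None,fx=3,fy=3,interpolation=cv2.INTER_CUBIC)
cv2.imwrite("pics/c1.png",np.hstack([a,b]))
E
```

```text
time_s: 1.7
tcp_pos: [0.5986, 0.0179, 0.1505]
orientation: [-0.001, 0.761, 0.648, -0.0]
wrist_force: [0.2, 0.1, 2.0]
grip_width: 0.0858
{'time_s': 1.8, 'q': array([-0.40464188,  0.48769691,  0.42493549,  1.76467985, -0.24202412,
        0.94203367, -0.038969  ]), 'joint_velocities': array([-1.85448609e-03, -1.27375994e-03,  4.51291655e-03, -1.62173850e-03,
        1.06315024e-04, -2.71191630e-06,  1.86785689e-03]), 'joint_torque': array([ 8.30223262e-01, -8.22722912e+01,  1.03665841e+01, -3.80415916e+01,
        3.13763972e-02,  3.46298613e-03, -1.09899114e-02]), 'tcp_pos': array([0.59873981, 0.01817298, 0.15084962]), 'orientation': array([-6.14244562e-04,  7.61037126e-01,  6.48707995e-01, -2.31119883e-04]), 'wrist_force': array([ 0.33800628, -0.65980592, -0.47386856]), 'wrist_torque': array([ 0.02274998,  0.03399366, -0.02987149]), 'grip_width': 0.08588165542312401}
```

View pics/c1.png

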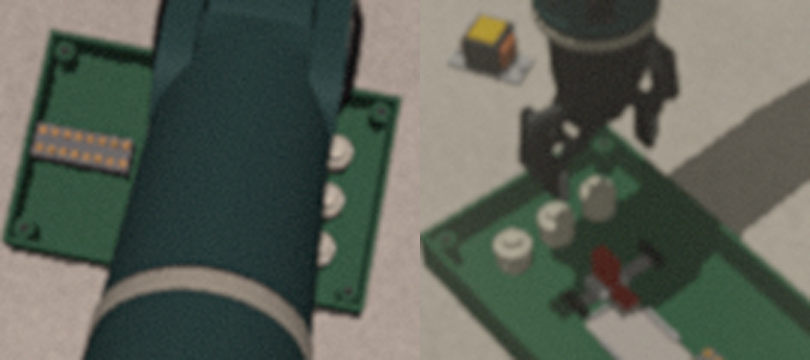

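```bash
python3 -m creep '[{"travel":[0,-0.001,-0.03]},{"travel":[0,-0.001,-0.06]},{"travel":[0,-0.001,-0.09]},{"travel":[0,-0.001,-0.11]},{"travel":[0,-0.001,-0.124]},{"travel":[0,-0.001,-0.124]}]' || python3 -m creep '[{"travel":[0,-0.001,-0.03],"angular":[0,0,0]},{"travel":[0,-0.001,-0.06],"angular":[0,0,0]},{"travel":[0,-0.001,-0.09],"angular":[0,0,0]},{"travel":[0,-0.001,-0.11],"angular":[0,0,0]},{"travel":[0,-0.001,-0.124],"angular":[0,0,0]},{"travel":[0,-0.001,-0.124],"angular":[0,0,0]}]'
```

```text
time_s: 2.4
tcp_pos: [0.5978, 0.0178, 0.0256]
orientation: [-0.001, 0.761, 0.649, -0.001]
wrist_force: [-0.3, 0.8, 0.3]
grip_width: 0.0855invalid input
```

```bash
python3 -m creep '[{"travel":[0,0,0.002],"angular":[0,0,0]},{"travel":[0,0,0.002],"angular":[0,0,0]},{"travel":[0,0,0.002],"angular":[0,0,0]},{"travel":[0,0,0.002],"angular":[0,0,0]},{"travel":[0,0,0.002],"angular":[0,0,0]},{"travel":[0,0,0.002],"angular":[0,0,0]},{"travel":[0,0,0.002],"angular":[0,0,0]},{"travel":[0,0,0.002],"angular":[0,0,0]}]' 1 30
python3 - <<'E'
from h import *
cv2.imwrite("pics/scene2.png",snapshot("scene"));print(read_state()["wrist_force"],read_state()["wrist_torque"])
c=cv2.imread("pics/scene2.png");cv2.imwrite("pics/c2.png",cv2.resize(c[150:270,200:320],None,fx=4,fy=4,interpolation=cv2.INTER_CUBIC))
E
```

```text
time_s: 3.2
tcp_pos: [0.5982, 0.0178, 0.0281]
orientation: [-0.001, 0.761, 0.649, -0.001]
wrist_force: [-1.3, 0.1, 5.3]
grip_width: 0.0136
[-0.55422804 -0.3472629   6.68742238] [ 0.07152354  0.17917233 -0.04868311]
```

View pics/c2.png

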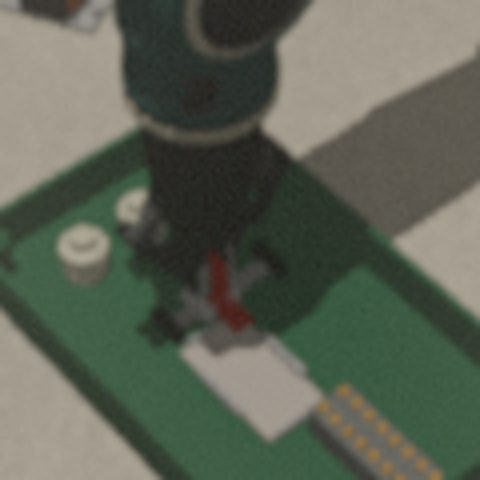

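```bash
python3 -m creep '[{"travel":[-0.006,0.001,0],"angular":[0,0,0]},{"travel":[-0.012,0.002,0],"angular":[0,0,0]},{"travel":[-0.018,0.003,0],"angular":[0,0,0]},{"travel":[-0.024,0.004,0],"angular":[0,0,0]},{"travel":[-0.029,0.0047,0],"angular":[0,0,0]},{"travel":[-0.029,0.0047,0],"angular":[0,0,0]}]'
python3 -m creep '[{"travel":[-0.001,0.0002,0],"angular":[0,0,0]},{"travel":[-0.002,0.0003,0],"angular":[0,0,0]}]'
python3 -m creep '[{"travel":[-0.001,0.0002,0],"angular":[0,0,0]},{"travel":[-0.002,0.0003,0],"angular":[0,0,0]}]'
```

```text
time_s: 3.85
tcp_pos: [0.5682, 0.0228, 0.0281]
orientation: [-0.002, 0.761, 0.649, -0.001]
wrist_force: [-3.0, -0.2, 2.9]
grip_width: 0.0135
time_s: 4.05
tcp_pos: [0.5664, 0.0231, 0.0281]
orientation: [-0.001, 0.761, 0.649, -0.001]
wrist_force: [2.5, -1.2, -2.0]
grip_width: 0.0135
time_s: 4.25
tcp_pos: [0.5657, 0.0232, 0.0282]
orientation: [-0.0, 0.761, 0.649, 0.0]
wrist_force: [16.3, -1.2, -15.6]
grip_width: 0.0132
```

```bash
python3 -m creep '[{"travel":[-0.001,0.0002,0],"angular":[0,0,0]},{"travel":[-0.001,0.0002,0],"angular":[0,0,0]},{"travel":[-0.001,0.0002,0],"angular":[0,0,0]}]'
python3 -m creep '[{"travel":[0.0005,0,0],"angular":[0,0,0]},{"travel":[0.001,0,0],"angular":[0,0,0]},{"travel":[0.001,0,0],"angular":[0,0,0]}]'
python3 -c "
from plant import *
s=read_state();print(s['tcp_pos'],s['wrist_force'],s['wrist_torque'])"
```

```text
time_s: 4.55
tcp_pos: [0.5658, 0.0232, 0.0282]
orientation: [0.001, 0.761, 0.649, 0.001]
wrist_force: [11.2, -1.3, -11.1]
grip_width: 0.0134
time_s: 4.85
tcp_pos: [0.5664, 0.0231, 0.0281]
orientation: [0.0, 0.761, 0.649, 0.0]
wrist_force: [-2.2, -0.5, 2.6]
grip_width: 0.0137
[0.56641928 0.02309414 0.02810283] [-2.16500971 -0.53229423  2.56745062] [-0.16642924  0.61267005 -0.06573034]
```

```bash
python3 -m creep '[{"travel":[0,0,0],"angular":[0,0,0]},{"travel":[0,0,0],"angular":[0,0,0]},{"travel":[0,0,0],"angular":[0,0,0]},{"travel":[0,0,0.03],"angular":[0,0,0]},{"travel":[0,0,0.05],"angular":[0,0,8]},{"travel":[0,0,0.05],"angular":[0,0,90]},{"travel":[0,0,0.05],"angular":[0,0,90]},{"travel":[0,0,0.05],"angular":[0,0,90]},{"travel":[0,0,0.05],"angular":[0,0,90]},{"travel":[0,0,0.05],"angular":[0,0,90]},{"travel":[0,0,0.05],"angular":[0,0,90]},{"travel":[0,0,0.05],"angular":[0,0,90]},{"travel":[0,0,0.05],"angular":[0,0,90]},{"travel":[0,0,0.05],"angular":[0,0,90]},{"travel":[0,0,0.05],"angular":[0,0,90]},{"travel":[0,0,0.05],"angular":[0,0,90]},{"travel":[0,0,0.05],"angular":[0,0,90]}]' -0.3
python3 -m creep '[{"travel":[0,0,-0.025],"angular":[0,0,0]},{"travel":[0,0,-0.046],"angular":[0,0,0]},{"travel":[0,0,-0.046],"angular":[0,0,0]}]' 
```

```text
time_s: 6.55
tcp_pos: [0.5664, 0.023, 0.0781]
orientation: [-0.0, 0.081, 0.997, 0.0]
wrist_force: [1.0, -0.5, -0.4]
grip_width: 0.0558
time_s: 6.85
tcp_pos: [0.5649, 0.0229, 0.0299]
orientation: [-0.002, 0.082, 0.997, 0.0]
wrist_force: [-0.5, 0.3, 1.1]
grip_width: 0.0557
```

```bash
python3 -m creep '[{"travel":[0,0,0],"angular":[0,0,0]},{"travel":[0,0,0],"angular":[0,0,0]},{"travel":[0,0,0],"angular":[0,0,0]},{"travel":[0,0,0],"angular":[0,0,0]},{"travel":[0,0,0],"angular":[0,0,0]},{"travel":[0,0,0],"angular":[0,0,0]},{"travel":[0,0,0],"angular":[0,0,0]}]' 1 20
python3 -c "
from plant import *
s=read_state();print(s['tcp_pos'],s['wrist_force'],s['wrist_torque'])"
```

```text
time_s: 7.55
tcp_pos: [0.5656, 0.0239, 0.031]
orientation: [-0.001, 0.081, 0.997, 0.001]
wrist_force: [0.3, 6.0, 3.2]
grip_width: 0.0257
[0.56560168 0.02387567 0.03104072] [0.33832    6.03513067 3.16663378] [ 0.97846178  0.02489329 -0.0044864 ]
```

```bash
python3 -m creep '[{"travel":[0,0,0],"angular":[0,0,0]},{"travel":[0,0,0],"angular":[0,0,0]},{"travel":[0,0,0],"angular":[0,0,0]},{"travel":[0,0,0.04],"angular":[0,0,0]},{"travel":[0,0,0.09],"angular":[0,0,0]},{"travel":[-0.113,-0.3,0.12],"angular":[0,0,-61.6]},{"travel":[-0.113,-0.3,0.12],"angular":[0,0,-61.6]},{"travel":[-0.113,-0.3,0.12],"angular":[0,0,-61.6]},{"travel":[-0.113,-0.3,0.12],"angular":[0,0,-61.6]},{"travel":[-0.113,-0.3,0.12],"angular":[0,0,-61.6]},{"travel":[-0.113,-0.3,0.12],"angular":[0,0,-61.6]},{"travel":[-0.113,-0.3,0.12],"angular":[0,0,-61.6]},{"travel":[-0.113,-0.3,0.12],"angular":[0,0,-61.6]},{"travel":[-0.113,-0.3,0.12],"angular":[0,0,-61.6]},{"travel":[-0.113,-0.3,0.12],"angular":[0,0,-61.6]},{"travel":[-0.113,-0.3,0.12],"angular":[0,0,-61.6]},{"travel":[-0.113,-0.3,0.12],"angular":[0,0,-61.6]},{"travel":[-0.113,-0.3,0.12],"angular":[0,0,-61.6]}]' -1 40
python3 - <<'E'
from h import *
for n in CI: cv2.imwrite(f"pics/{n}3.png",snapshot(n))
t=cv2.imread("pics/top3.png");c=cv2.imread("pics/scene3.png")
a=cv2.resize(t[110:240,170:310],None,fx=3,fy=3,interpolation=cv2.INTER_CUBIC);b=cv2.resize(c[100:230,150:290],None,fx=3,fy=3,interpolation=cv2.INTER_CUBIC)
cv2.imwrite("pics/c3.png",np.hstack([a,b]))
s=read_state();print(s["q"],s["tcp_pos"])
E
```

```text
time_s: 9.35
tcp_pos: [0.4528, -0.2757, 0.151]
orientation: [-0.001, 0.58, 0.815, 0.001]
wrist_force: [0.6, 0.3, 0.4]
grip_width: 0.0853
[ 0.20729763  0.35978744  0.34326581  1.93383734 -0.15797396  0.87444524
  0.96535702] [ 0.45269572 -0.27593835  0.15105466]
```

View pics/c3.png

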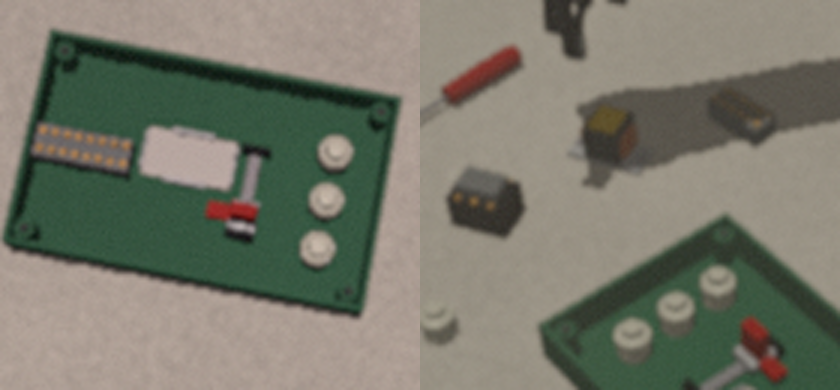

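```bash
python3 - <<'E'
from h import *
im=cv2.imread("pics/top3.png");f=4
big=cv2.resize(im,None,fx=f,fy=f,interpolation=cv2.INTER_CUBIC);h=cv2.cvtColor(big,cv2.COLOR_BGR2HSV)
m=np.zeros(h.shape[:2],np.uint8);sl=(slice(145*f,177*f),slice(213*f,253*f))
m[sl]=((h[...,2]>125)&(h[...,1]<70))[sl]
m=cv2.morphologyEx(m,cv2.MORPH_OPEN,np.ones((25,25)))
c=max(cv2.findContours(m,0,1)[0],key=cv2.contourArea).reshape(-1,2)
w=np.array([onz("top",(u+.5)/f-.5,(v+.5)/f-.5,.006)[:2] for u,v in c])
r=cv2.minAreaRect((w*1e4).astype(np.float32));print(np.array(r[0])/1e4,np.array(r[1])/10,r[2])
E
python3 -m creep '[{"travel":[0,0,-0.03],"angular":[0,0,0]},{"travel":[0,0,-0.06],"angular":[0,0,0]},{"travel":[0,0,-0.09],"angular":[0,0,0]},{"travel":[0,0,-0.115],"angular":[0,0,0]},{"travel":[0,0,-0.13],"angular":[0,0,0]},{"travel":[0,0,-0.138],"angular":[0,0,0]},{"travel":[0,0,-0.138],"angular":[0,0,0]}]'
```

```text
[0.62701636 0.07981186] [96.11728516 57.07232056] 82.82170867919922
time_s: 10.15
tcp_pos: [0.4525, -0.2759, 0.0127]
orientation: [-0.001, 0.58, 0.815, 0.001]
wrist_force: [-0.4, -0.9, -0.3]
grip_width: 0.0855
```

```bash
python3 -m creep '[{"travel":[0,0,0.001],"angular":[0,0,0]},{"travel":[0,0,0.001],"angular":[0,0,0]},{"travel":[0,0,0.001],"angular":[0,0,0]},{"travel":[0,0,0.001],"angular":[0,0,0]},{"travel":[0,0,0.001],"angular":[0,0,0]},{"travel":[0,0,0.001],"angular":[0,0,0]},{"travel":[0,0,0.001],"angular":[0,0,0]}]' 1 40
python3 - <<'E'
from h import *
for n in CI: cv2.imwrite(f"pics/{n}4.png",snapshot(n))
t=cv2.imread("pics/top4.png");c=cv2.imread("pics/scene4.png")
a=cv2.resize(t[170:270,300:400],None,fx=4,fy=4,interpolation=cv2.INTER_CUBIC);b=cv2.resize(c[100:200,170:270],None,fx=4,fy=4,interpolation=cv2.INTER_CUBIC)
cv2.imwrite("pics/c4.png",np.hstack([a,b]))
s=read_state();print(s["tcp_pos"],s["wrist_force"],s["grip_width"])
E
```

```text
time_s: 10.85
tcp_pos: [0.4531, -0.2761, 0.0146]
orientation: [-0.0, 0.58, 0.815, 0.001]
wrist_force: [-1.5, 2.1, 10.2]
grip_width: 0.0431
[ 0.45313591 -0.27611662  0.01465975] [-2.62737124  2.23045669 10.18951236] 0.04337682309898561
```

View pics/c4.png

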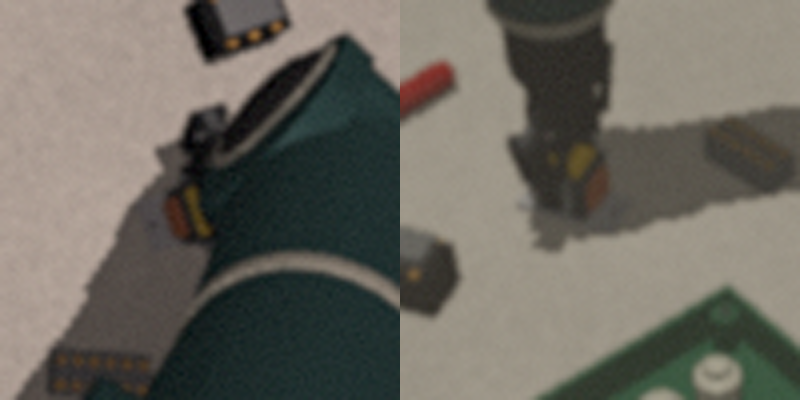

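```bash
python3 -m creep '[{"travel":[0,0,0.01],"angular":[0,0,0]},{"travel":[0,0,0.03],"angular":[0,0,0]},{"travel":[0,0,0.06],"angular":[0,0,0]},{"travel":[0,0,0.1],"angular":[0,0,0]},{"travel":[0.012,0.026,0.11],"angular":[0,0,-3]},{"travel":[0.032,0.066,0.11],"angular":[0,0,-6]},{"travel":[0.052,0.107,0.11],"angular":[0,0,-9]},{"travel":[0.072,0.149,0.11],"angular":[0,0,-12]},{"travel":[0.092,0.190,0.11],"angular":[0,0,-15]},{"travel":[0.112,0.231,0.11],"angular":[0,0,-18]},{"travel":[0.132,0.272,0.11],"angular":[0,0,-22]},{"travel":[0.150,0.309,0.11],"angular":[0,0,-25]},{"travel":[0.165,0.340,0.11],"angular":[0,0,-28.3]},{"travel":[0.1732,0.357,0.1],"angular":[0,0,-28.3]},{"travel":[0.1732,0.357,0.085],"angular":[0,0,-28.3]},{"travel":[0.1732,0.357,0.07],"angular":[0,0,-28.3]},{"travel":[0.1732,0.357,0.06],"angular":[0,0,-28.3]},{"travel":[0.1732,0.357,0.06],"angular":[0,0,-28.3]},{"travel":[0.1732,0.357,0.06],"angular":[0,0,-28.3]}]'
python3 - <<'E'
from h import *
for n in CI: cv2.imwrite(f"pics/{n}5.png",snapshot(n))
t=cv2.imread("pics/top5.png");c=cv2.imread("pics/scene5.png")
a=cv2.resize(t[130:210,180:280],None,fx=3,fy=3,interpolation=cv2.INTER_CUBIC);b=cv2.resize(c[170:290,200:320],None,fx=4,fy=4,interpolation=cv2.INTER_CUBIC)
cv2.imwrite("pics/c5.png",b);cv2.imwrite("pics/c5t.png",a)
s=read_state();print(s["tcp_pos"],s["wrist_force"],s["grip_width"],s["orientation"])
E
```

```text
time_s: 12.85
tcp_pos: [0.6263, 0.0799, 0.0748]
orientation: [0.0, 0.762, 0.648, 0.001]
wrist_force: [0.6, -0.2, -3.9]
grip_width: 0.0434
[0.62665158 0.08042679 0.07533006] [-0.406059   -0.15495558 -3.92985024] 0.04377152989503226 [2.89861630e-04 7.61786191e-01 6.47826320e-01 1.66534730e-03]
```

View pics/c5.png

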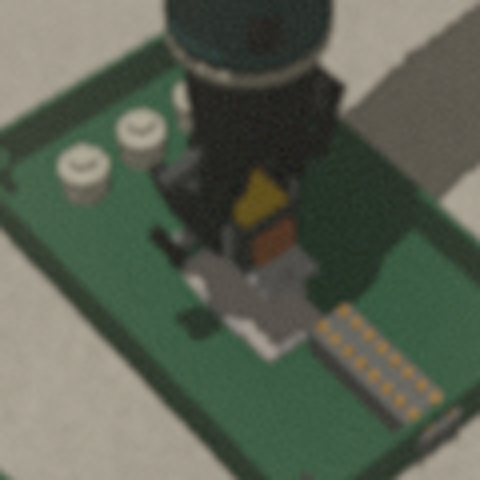

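View pics/c5t.png

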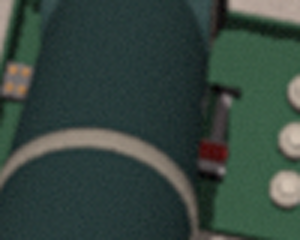

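```bash
python3 -m creep '[{"travel":[-0.0002,0.0006,-0.015],"angular":[0,0,0]},{"travel":[-0.0002,0.0006,-0.03],"angular":[0,0,0]},{"travel":[-0.0002,0.0006,-0.041],"angular":[0,0,0]},{"travel":[-0.0002,0.0006,-0.044],"angular":[0,0,0]},{"travel":[-0.0002,0.0006,-0.044],"angular":[0,0,0]}]'
python3 - <<'E'
from h import *
cv2.imwrite("pics/scene6.png",snapshot("scene"))
c=cv2.imread("pics/scene6.png")
b=cv2.resize(c[195:265,230:310],None,fx=8,fy=8,interpolation=cv2.INTER_CUBIC)
b=cv2.convertScaleAbs(b,alpha=1.6)
cv2.imwrite("pics/c6.png",b)
s=read_state();print(s["tcp_pos"],s["wrist_force"],s["grip_width"])
E
```

```text
time_s: 13.45
tcp_pos: [0.6261, 0.0809, 0.0305]
orientation: [0.0, 0.762, 0.648, 0.001]
wrist_force: [0.9, 0.3, -4.2]
grip_width: 0.0434
[0.62643985 0.08095323 0.03113606] [ 0.61620223  0.7722148  -3.48253243] 0.043466458294119034
```

View pics/c6.png

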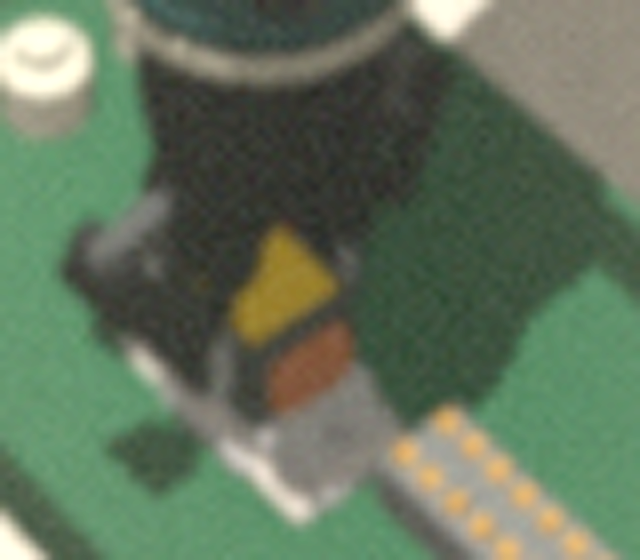

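```bash
python3 - <<'E'
from h import *
a=-.161;R=np.array([[np.cos(a),-np.sin(a)],[np.sin(a),np.cos(a)]])
c=np.array([.6263,.0810])+[.00285,.0026]
for nm,x,y,z in(("foot -x",-.02,.042,.021),("foot +x",.02,.042,.021),("cop top mid",0,.027,.043),("cap-x",-.018,.016,.066),("cap+x",.018,.016,.066),("core top +x",.022,.020,.063),("core top -x",-.022,.020,.063)):
    for dy in (0,.003):
        p=c+R@[x,y+dy];q=proj("scene",[*p,z]);print(nm,dy,((q-[230,195]+.5)*8-.5).round(0))
E
```

```text
foot -x 0 [398. 423.]
foot -x 0.003 [404. 429.]
foot +x 0 [303. 489.]
foot +x 0.003 [309. 495.]
cop top mid 0 [321. 386.]
cop top mid 0.003 [327. 392.]
cap-x 0 [342. 293.]
cap-x 0.003 [348. 298.]
cap+x 0 [255. 352.]
cap+x 0.003 [261. 358.]
core top +x 0 [253. 372.]
core top +x 0.003 [259. 378.]
core top -x 0 [359. 299.]
core top -x 0.003 [366. 305.]
```

```bash
python3 -m creep '[{"travel":[-0.0001,0.0004,-0.002],"angular":[0,0,0]},{"travel":[-0.0001,0.0004,-0.004],"angular":[0,0,0]},{"travel":[-0.0001,0.0004,-0.006],"angular":[0,0,0]},{"travel":[-0.0001,0.0004,-0.007],"angular":[0,0,0]},{"travel":[-0.0001,0.0004,-0.007],"angular":[0,0,0]}]'
python3 -m creep '[{"travel":[0,0,-0.001],"angular":[0,0,0]},{"travel":[0,0,-0.002],"angular":[0,0,0]},{"travel":[0,0,-0.002],"angular":[0,0,0]}]'
```

```text
time_s: 14.0
tcp_pos: [0.6263, 0.0814, 0.024]
orientation: [0.0, 0.762, 0.648, 0.001]
wrist_force: [0.5, 0.3, -3.9]
grip_width: 0.0438
time_s: 14.3
tcp_pos: [0.6262, 0.0813, 0.0219]
orientation: [0.0, 0.762, 0.648, 0.001]
wrist_force: [-0.3, 0.4, -5.0]
grip_width: 0.0432
```

```bash
python3 -m creep '[{"travel":[0,0,-0.0007],"angular":[0,0,0]},{"travel":[0,0,-0.0012],"angular":[0,0,0]},{"travel":[0,0,-0.0012],"angular":[0,0,0]}]'
```

```text
time_s: 14.6
tcp_pos: [0.6262, 0.0813, 0.0207]
orientation: [0.0, 0.762, 0.648, 0.001]
wrist_force: [-0.0, 0.3, -3.6]
grip_width: 0.0435
```

```bash
python3 -m creep '[{"travel":[0,0,-0.0005],"angular":[0,0,0]},{"travel":[0,0,-0.001],"angular":[0,0,0]},{"travel":[0,0,-0.001],"angular":[0,0,0]}]'
python3 -m creep '[{"travel":[0,0,-0.0005],"angular":[0,0,0]},{"travel":[0,0,-0.0005],"angular":[0,0,0]}]'
```

```text
time_s: 14.9
tcp_pos: [0.6262, 0.0813, 0.0207]
orientation: [-0.0, 0.762, 0.648, 0.001]
wrist_force: [-9.0, -0.2, 15.0]
grip_width: 0.0436
time_s: 15.1
tcp_pos: [0.6262, 0.0813, 0.0207]
orientation: [-0.0, 0.762, 0.648, 0.002]
wrist_force: [-4.7, -0.8, 8.6]
grip_width: 0.0434
```

```bash
python3 -m creep '[{"travel":[0,0,0],"angular":[0,0,0]},{"travel":[0,0,0],"angular":[0,0,0]},{"travel":[0,0,0],"angular":[0,0,0]},{"travel":[0,0,0],"angular":[0,0,0]},{"travel":[0,0,0],"angular":[0,0,0]},{"travel":[0,0,0],"angular":[0,0,0]},{"travel":[0,0,0.02],"angular":[0,0,0]},{"travel":[0,0,0.05],"angular":[0,0,0]},{"travel":[0,0,0.09],"angular":[0,0,0]},{"travel":[0,-0.05,0.12],"angular":[0,0,0]},{"travel":[-0.03,-0.1,0.12],"angular":[0,0,0]},{"travel":[-0.06,-0.15,0.12],"angular":[0,0,0]},{"travel":[-0.08,-0.2,0.12],"angular":[0,0,0]},{"travel":[-0.08,-0.25,0.12],"angular":[0,0,0]},{"travel":[-0.08,-0.25,0.12],"angular":[0,0,0]}]' -1
python3 - <<'E'
from h import *
for n in CI: cv2.imwrite(f"pics/{n}7.png",snapshot(n))
t=cv2.imread("pics/top7.png");c=cv2.imread("pics/scene7.png")
a=cv2.resize(t[130:210,190:290],None,fx=4,fy=4,interpolation=cv2.INTER_CUBIC);b=cv2.resize(c[190:270,220:320],None,fx=4,fy=4,interpolation=cv2.INTER_CUBIC)
cv2.imwrite("pics/c7.png",np.hstack([a,b]))
E
```

```text
time_s: 16.6
tcp_pos: [0.5448, -0.173, 0.1413]
orientation: [0.001, 0.763, 0.646, 0.001]
wrist_force: [-0.1, 0.2, 0.6]
grip_width: 0.0856
```

View pics/c7.png

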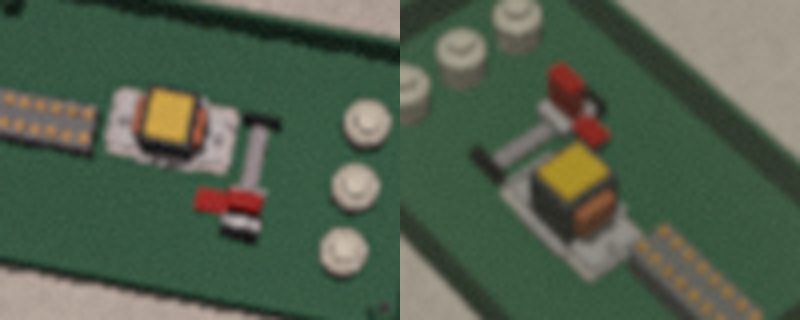

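```bash
python3 -m creep '[{"travel":[0.006,0.05,0],"angular":[0,0,0]},{"travel":[0.012,0.1,0],"angular":[0,0,0]},{"travel":[0.017,0.15,0],"angular":[0,0,0]},{"travel":[0.0212,0.185,0],"angular":[0,0,0]},{"travel":[0.0212,0.1965,-0.02],"angular":[0,0,0]},{"travel":[0.0212,0.1965,-0.05],"angular":[0,0,0]},{"travel":[0.0212,0.1965,-0.08],"angular":[0,0,0]},{"travel":[0.0212,0.1965,-0.1],"angular":[0,0,0]},{"travel":[0.0212,0.1965,-0.112],"angular":[0,0,0]},{"travel":[0.0212,0.1965,-0.112],"angular":[0,0,0]}]'
```

```text
time_s: 17.7
tcp_pos: [0.5656, 0.0238, 0.0279]
orientation: [-0.0, 0.764, 0.646, 0.0]
wrist_force: [-0.4, 0.4, 0.5]
grip_width: 0.0856
```

```bash
python3 -m creep '[{"travel":[0,0,0],"angular":[0,0,0]},{"travel":[0,0,0],"angular":[0,0,0]},{"travel":[0,0,0],"angular":[0,0,0]},{"travel":[0,0,0],"angular":[0,0,0]},{"travel":[0,0,0],"angular":[0,0,0]},{"travel":[0,0,0],"angular":[0,0,0]},{"travel":[0,0,0],"angular":[0,0,0]}]' 1 40
```

```text
time_s: 18.4
tcp_pos: [0.5661, 0.0238, 0.0284]
orientation: [0.0, 0.764, 0.646, 0.001]
wrist_force: [-0.4, -1.2, 6.2]
grip_width: 0.0135
```

Push along box +x: 50 mm = (+0.0494, −0.0080); approach 47 mm first.

```bash
python3 -m creep '[{"travel":[0.005,-0.0008,0],"angular":[0,0,0]},{"travel":[0.010,-0.0016,0],"angular":[0,0,0]},{"travel":[0.015,-0.0024,0],"angular":[0,0,0]},{"travel":[0.020,-0.0032,0],"angular":[0,0,0]},{"travel":[0.025,-0.0041,0],"angular":[0,0,0]},{"travel":[0.030,-0.0049,0],"angular":[0,0,0]},{"travel":[0.035,-0.0057,0],"angular":[0,0,0]},{"travel":[0.040,-0.0065,0],"angular":[0,0,0]},{"travel":[0.044,-0.0071,0],"angular":[0,0,0]},{"travel":[0.0465,-0.0075,0],"angular":[0,0,0]},{"travel":[0.0465,-0.0075,0],"angular":[0,0,0]}]'
```

```text
time_s: 19.5
tcp_pos: [0.6134, 0.0161, 0.0285]
orientation: [0.001, 0.764, 0.646, 0.001]
wrist_force: [1.2, -1.7, 2.3]
grip_width: 0.0132
```

```bash
python3 -m creep '[{"travel":[0.001,-0.0002,0],"angular":[0,0,0]},{"travel":[0.002,-0.0003,0],"angular":[0,0,0]},{"travel":[0.003,-0.0005,0],"angular":[0,0,0]},{"travel":[0.0035,-0.0006,0],"angular":[0,0,0]},{"travel":[0.0035,-0.0006,0],"angular":[0,0,0]}]'
```

```text
time_s: 20.0
tcp_pos: [0.6157, 0.0158, 0.0284]
orientation: [-0.0, 0.764, 0.646, 0.0]
wrist_force: [-11.5, 0.9, 12.6]
grip_width: 0.0132
```

```bash
python3 -m creep '[{"travel":[0.001,-0.0002,0],"angular":[0,0,0]},{"travel":[0.001,-0.0002,0],"angular":[0,0,0]}]'; python3 -m creep '[{"travel":[0,0,0],"angular":[0,0,0]},{"travel":[0,0,0],"angular":[0,0,0]},{"travel":[0,0,0],"angular":[0,0,0]},{"travel":[0,0,0],"angular":[0,0,0]},{"travel":[0,0,0],"angular":[0,0,0]},{"travel":[0,0,0.03],"angular":[0,0,0]},{"travel":[0,0,0.07],"angular":[0,0,0]},{"travel":[0,0,0.11],"angular":[0,0,0]},{"travel":[0,-0.05,0.12],"angular":[0,0,0]},{"travel":[-0.03,-0.1,0.12],"angular":[0,0,0]},{"travel":[-0.06,-0.15,0.12],"angular":[0,0,0]},{"travel":[-0.08,-0.2,0.12],"angular":[0,0,0]},{"travel":[-0.1,-0.23,0.12],"angular":[0,0,0]},{"travel":[-0.1,-0.23,0.12],"angular":[0,0,0]}]' -1
python3 - <<'E'
from h import *
for n in CI: cv2.imwrite(f"pics/{n}8.png",snapshot(n))
t=cv2.imread("pics/top8.png");c=cv2.imread("pics/scene8.png")
a=cv2.resize(t[130:210,190:290],None,fx=4,fy=4,interpolation=cv2.INTER_CUBIC);b=cv2.resize(c[190:270,220:320],None,fx=4,fy=4,interpolation=cv2.INTER_CUBIC)
cv2.imwrite("pics/c8.png",np.hstack([a,b]))
# cap position in box via each camera, before/after
a_=-.161;R=np.array([[np.cos(a_),-np.sin(a_)],[np.sin(a_),np.cos(a_)]])
for n,im,bx,p in(("top",t,(190,130,290,210),(.6080,.0619)),("scene",c,(220,190,320,270),(.6111,.0663))):
    h=cv2.cvtColor(im,cv2.COLOR_BGR2HSV);m=(h[...,0]>18)&(h[...,0]<32)&(h[...,1]>130)&(h[...,2]>90)
    x0,y0,x1,y1=bx;q=max(blobs(m[y0:y1,x0:x1]),key=lambda v:v[0]);u=q[1]+[x0,y0]
    print(n,"cap box mm",((onz(n,*u,.056)[:2]-p)@R*1e3).round(1))
print(read_state()["wrist_force"])
E
```

```text
time_s: 20.2
tcp_pos: [0.6157, 0.0158, 0.0285]
orientation: [-0.001, 0.763, 0.646, -0.0]
wrist_force: [-11.6, 1.2, 12.2]
grip_width: 0.0131
time_s: 21.6
tcp_pos: [0.5124, -0.2199, 0.1489]
orientation: [-0.001, 0.766, 0.643, -0.001]
wrist_force: [0.1, 0.7, -0.3]
grip_width: 0.0852
top cap box mm [14.9 21.1]
scene cap box mm [13.4 18. ]
[ 0.73085795  0.5153566  -0.29896173]
```

View pics/c8.png

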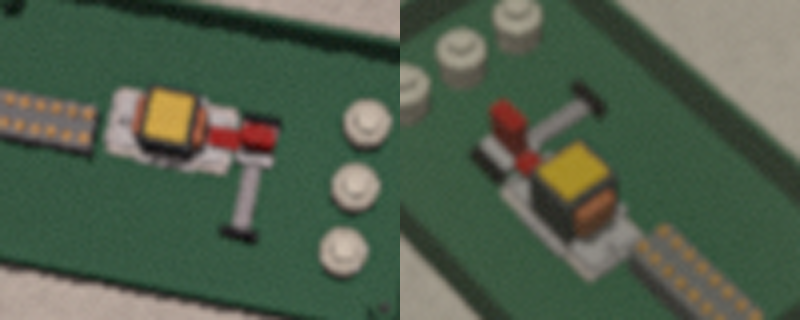

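View pics/scene8.png

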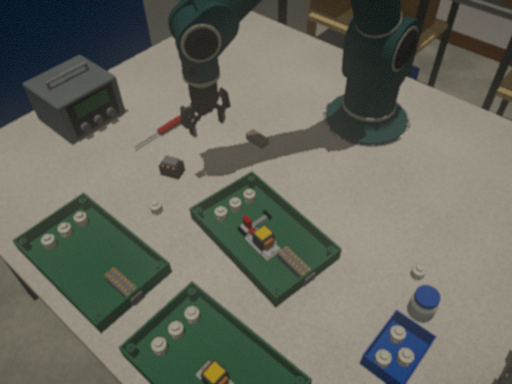

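Both views show the slide at the far end of its rail and its tongue over the foot. The transformer stands within about 2 mm of the bay centre, the bystanders are where they were, and the gripper is clear.

```bash
python3 -c "
from plant import *
print(hand_in(), read_state()['time_s'])"
```

```text
the job is handed in; nothing more can be done
the job is handed in; nothing more can be done
```

I pulled the red slide back to its open stop, lowered the transformer into the bay and let go. I then pushed the slide home, let go, and handed the job in at about 22 s. The hand-in reports no verdict.

**Checks that agreed:**
- **Open stop:** the slide stopped against 11–16 N after about 32 mm, where the images had put it about 33 mm from the stop.
- **Setting down:** the transformer touched down at tool height 20.7 mm, exactly 6 mm (the box floor thickness) above where I gripped it on the bench. The rails did not catch it on the way in.
- **Transformer position:** after release, the two cameras put its centre at box (14.9, 21.1) and (13.4, 18.0) mm, against the bay at (15, 20) mm.
- **Home stop:** the slide travelled about 50.3 mm between stops and met the far stop at about 11 N. The last pictures show the tongue over the foot.
- **Surroundings:** by eye, the other loose things are where they were. The gripper is clear, with under 1 N on the wrist.

**One disagreement:** the two cameras differed by 3–5 mm on where the box is. I settled it by gripping the slide's grip across both box axes and using the arm's own readings for the bay position.

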